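# Open the craft workshop's blade lockbox by its combination dial

## Task

Open the grey blade lockbox: its dial sits in a ring of twelve marks like a clock (the big mark is 12), and the finger knob shows where the dial stands. Turn the dial clockwise (seen from above), going past 4 once and stopping on 4 the second time it comes round, then anticlockwise, going past 9 once and stopping on 9 the second time, then clockwise to 1, the first time it comes; pause a moment on each of the three and do not overrun 4 or 9. Only then slide the hatch fully open, leaving the dial on 1 and the things standing around the box undisturbed.

Things in the scene. Friction and masses are not known exactly. Their poses are not given: they have to be found in the camera images.
- lockbox: Fixed grey box 180 (x) x 380 (y) x 70 mm high; origin: centre of its underside, z up. On top, at x = 0: the dial at y = -100 mm, the closed hatch at y = +40 mm. Round the dial, on a dark ring of 160 mm diameter, twelve marks 30 degrees apart: 12 o'clock (20 x 8 mm; the others 10 x 3) lies towards the box's +x from the dial's axis, 3 towards -y, 6 towards -x, 9 towards +y.
- dial_center (a point): Point on the dial's axis, on the top face of the dial, 84 mm above the table. Axes as the lockbox's. The dial is a flat aluminium disc of 104 mm diameter, 12 mm thick, with a 4 mm high hub of 24 mm diameter.
- dial (a joint): Dial angle, rad: 0 with the knob at 12 o'clock, growing CLOCKWISE seen from above, pi/6 per mark, not wrapped. Knob at 34 mm x (cos q, -sin q) from dial_center, box axes. Starts within -1.7..1.4 (8:45 to 2:40 by way of 12); 4 is met at 2.094, then 8.378; back, 9 at 4.712, then -1.571; then 1 at 0.524. Friction 0.05 Nm (1.5 N at the knob); stays where left, no stops within these turns.
- finger_knob (a point): The dial's black finger knob: upright round post, 14 mm diameter, 38 mm high (foot 84 mm, top 122 mm above the table), 34 mm off the dial's axis. It spins freely on its own pin, so the hand need not turn while leading the dial round. Point on the knob's axis, 108 mm above the table; its axes spin with it and mean nothing.
- hatch (a joint): Opening of the hatch, m: 0 closed (as at the start), 0.095 fully open at its stop. It slides along the lockbox's +y, away from the dial, with 2 N of friction and a light damping (4 N s/m), and stays where it is left.
- hatch_grip (a point): Point in the hatch's black handle, 104 mm above the table, 12 mm below its top. The handle: upright bar 50 mm long (box x), 16 mm thick (box y), 36 mm high, mid-plate. Hatch plate 132 x 100 x 10 mm, upper face 80 mm above the table, between two runners of 84 mm height at 72 mm either side of its middle (box x). Axes as the lockbox's.
- spool: Bystander: cardboard ribbon spool standing on end, 70 mm diameter, 50 mm high, origin at the centre of its underside; beyond the box.
- jar: Bystander: glass jar with metal lid, 64 mm diameter, 85 mm high, origin at the centre of its underside; beyond the box.
- pot: Bystander: small pale ceramic bowl, 80 mm diameter at the rim, 60 mm high, origin at the centre of its underside; beyond the box.

How it is judged:
By the outcome, as a careful person would: the job done as asked, in the order asked, and still so for the second after the job is handed in, with the robot touching nothing.
It also fails if it takes over 72 s, if anything falls off the work surface, if the arm or the gripper's body presses on something with over 40 N, if the wrist force passes 120 N, or if a joint passes its speed limit or range.

## Robot

A 6-joint arm with a two-finger parallel gripper is mounted at the origin on the work surface. World frame = base frame: x ahead of the robot, y to its left, z up, the work surface at z = 0. Lengths are in m, angles in rad, forces in N, time in s.
With the tool pointing down it reaches from about 0.375 to 0.925 m from the base axis. Payload 5.7 kg.
Tool frame: the origin (TCP) lies on the centre line of the jaws, within the pads' length; the fingertips stand 14 mm ahead of it and the grasp point (between the pads) lies 5 mm behind it; z points along the fingers, y is the direction in which the jaws open and shut (so a half turn about z gives the same grasp; the last joint's range is limited). The gripper opens to 85 mm and grips with 20 to 120 N. Pads are 22 mm wide; open, the fingers measure 114 mm over their backs; the gripper's body (76 mm by 85 mm) begins 54 mm behind the grasp point. The pads swing forward as they close: fully open they stand 13 mm farther back than shut.
Start: joints at [1.04, 0.359, 1.51, -0, 1.272, -0.115], TCP at [0.242, 0.549, 0.245] pointing down, gripper open.
Joint ranges: [-2.97, 2.97], [-1.01, 2.36], [0.21, 2.38], [-0.96, 4.11], [0.2, 2.71], [-2.98, 2.98]. Speed limits (rad/s): [2.39, 2.39, 3.14, 3.14, 3.14, 3.14].

## Interface

Orientations are given as a rotation vector (axis times angle).
In Python, from bench import manip gives the robot as it stands.
- The arm moves only by the tool send_rows, never from a script. Its argument "increments" is a list of rows, each an object of numbers: "x", "y", "z": the shift along the tool's x, y, z in mm; "yaw": the turn about the tool's z in rad. In form: [{"x": .., "y": .., "z": .., "yaw": ..}, ...]. A call has exactly 5 rows; each row shifts and turns the commanded pose from where the row before left it, along the tool's axes as they then stand; what a row does not reach is not made up. A row lasts 1/10 s, in which the tool goes at most 50 mm and 8.59 degrees, less where a joint would pass 70% of its speed; a pose out of reach is approached as far as the arm can. A call with a gripper value outside its range is refused whole. "gripper" is the gripper command: -1 is shut, 1 is fully open, values between are in proportion, set as the call begins (left out, the last holds). The fingers move at their own pace and stop on an object; "force" is the grip in N (left out, the last holds). Time passes only in rows, so rows that do not move let the fingers close, or fill a call up. It gives the time, the measured TCP pose, the force and the opening at its end, in the units of the state.
- manip.get_obs(): the state, without advancing time (a new reading comes with each control period).
- manip.camera(name): name is "scene" or "top" or "wrist"; returns (picture, depth): 400x640x3 uint8, blue, green, red; 400x640 float32, m along the optical axis (not along the pixel's ray), 0 where there is no reading.
- manip.camera_info(name): a dict with "fx", "fy", "cx", "cy" (pixels), "k1" (the pictures are not rectified: a ray, as slopes to the right and down, at radius r is drawn at 1 + k1 r^2 times it, then the intrinsics apply), "cam_to_world" (4x4, takes a point from camera to world coordinates); the wrist camera has in their place "mount" (4x4, takes a point from camera to tool coordinates, whose origin is the TCP and whose axes are the flange's). Camera axes: x right, y up, looking along -z (the intrinsics and any distortion apply to the point x, -y, -z); pixel columns grow to the right and rows downward; lengths in m; the calibration is good to about 2 mm. A picture is of the moment at which its call begins: read the wrist's pose just before it. camera_info takes no time and is no camera call.
- manip.close_job(): hands the job in, once; it reports no verdict.
The state is a dict: "time_s": time; "joints": joint angles; "qvel": joint speeds; "joint_torque": joint torques, N m; "tcp_pos": TCP position; "eef_rot": TCP orientation; "force": force on the tool from outside, world axes, zero at the start; "wrist_torque": the same for the moment, N m; "gripper_width": opening from 0.0 (shut) to 1.0 (fully open).
Only numpy, scipy, OpenCV 4.12 (cv2) and the standard library are available. Lean on these libraries where they do the work, as an engineer would, in place of code of your own. Each camera call takes 0.05 s, during which the arm holds its last target.

## Working session

There is one attempt and no reset: what is moved stays moved. The work goes in short steps, Python scripts to look and compute and a tool call to move; the robot and the scene stay as the last step left them, time stands still between calls to the robot, and variables do not carry over. Pictures are saved under pics/ and viewed, and the job is handed in when it is done.

Besides the shell and the picture viewer there is one more tool, called as name(argument=value, ...), one argument or row to a line, values as JSON. send_rows: Moves the arm, as the interface text tells. Its arguments: {"type":"object","properties":{"increments":{"type":"array"},"gripper":{"type":"number"},"force":{"type":"number"}},"required":["increments"]}

```bash
ls; mkdir -p pics; python3 - <<'E'
from bench import manip
import cv2
o=manip.get_obs();print({k:o[k] for k in o})
for n in("scene","top","wrist"):
    p,d=manip.camera(n);cv2.imwrite(f"pics/{n}0.png",p)
    import numpy as np;np.save(f"pics/{n}0.npy",d)
    print(n,manip.camera_info(n))
E
```

```text
pics
{'time_s': 0.0, 'joints': array([ 1.03988076e+00,  3.59512323e-01,  1.51143071e+00,  9.28647861e-06,
        1.27251114e+00, -1.15097684e-01]), 'qvel': array([-0.00017139,  0.00112634,  0.00054436, -0.00157901,  0.00119897,
        0.00072344]), 'joint_torque': array([-1.40092227e-03, -5.27617979e+01, -2.78615463e+01, -2.84230773e-04,
        1.32423925e-02, -4.86340662e-05]), 'tcp_pos': array([0.2420314 , 0.54830104, 0.24444987]), 'eef_rot': array([-6.48349985e-01, -3.07334897e+00,  2.76789898e-03]), 'force': array([-0.4101846 ,  0.15869981, -0.33122645]), 'wrist_torque': array([-0.03523777, -0.00927114, -0.03552589]), 'gripper_width': 0.9944807388632889}
scene {'fx': 401.60311794648374, 'fy': 401.60311794648374, 'cx': 318.9928190702653, 'cy': 194.362823838987, 'k1': -0.032746092062628074, 'cam_to_world': array([[-0.24064265, -0.75463517,  0.61042352,  1.09461673],
       [ 0.9705258 , -0.19554626,  0.14085928,  0.13104428],
       [ 0.01306867,  0.62632852,  0.77944967,  0.68470796],
       [ 0.        ,  0.        ,  0.        ,  1.        ]])}
top {'fx': 388.12955999204405, 
[... 155 characters left out ...]
0.21872662,  0.47945201],
       [-0.99600764, -0.08637475,  0.02254309,  0.02293748],
       [ 0.00301264,  0.21986461,  0.97552574,  0.83516211],
       [ 0.        ,  0.        ,  0.        ,  1.        ]])}
wrist {'fx': 317.45079037158865, 'fy': 317.45079037158865, 'cx': 321.7283272267804, 'cy': 196.39790512657663, 'k1': -0.023622969755666526, 'mount': array([[ 1.47418216e-04,  9.48603218e-01,  3.16467870e-01,
         8.03858786e-02],
       [ 9.99998890e-01, -6.09132615e-04,  1.36003413e-03,
         1.59237906e-04],
       [ 1.48290366e-03,  3.16467318e-01, -9.48602255e-01,
        -1.28055674e-01],
       [ 0.00000000e+00,  0.00000000e+00,  0.00000000e+00,
         1.00000000e+00]])}
```

View pics/top0.png

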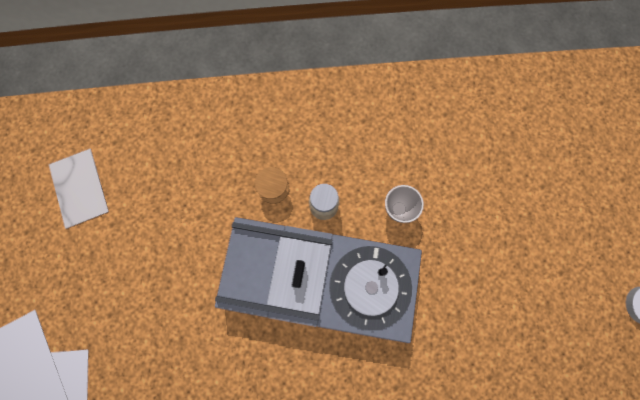

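View pics/scene0.png

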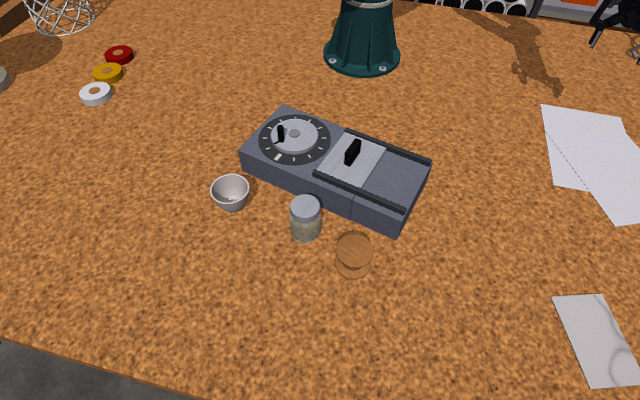

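The top view shows the dial hub at about (372,288), the big mark at (376,254), the knob at (383,271) and the handle at (299,273). The bystanders are at (272,184), (324,198) and (404,204). Next I'll zoom in and measure.

```bash
cat > h.py <<'E'
import numpy as np,cv2
from bench import manip
def ray(n,uv,pose=None):
    c=manip.camera_info(n)
    K=np.array([[c['fx'],0,c['cx']],[0,c['fy'],c['cy']],[0,0,1]])
    uv=np.atleast_2d(np.array(uv,float))
    xy=(uv-[c['cx'],c['cy']])/[c['fx'],c['fy']]
    s=xy.copy()
    for _ in range(20): s=xy/(1+c['k1']*(s**2).sum(1,keepdims=True))
    d=np.c_[s[:,0],-s[:,1],-np.ones(len(s))]
    if n=='wrist':
        from scipy.spatial.transform import Rotation as R
        T=np.eye(4);T[:3,:3]=R.from_rotvec(pose[1]).as_matrix();T[:3,3]=pose[0]
        M=T@c['mount']
    else: M=c['cam_to_world']
    return M[:3,3],d@M[:3,:3].T
def onz(n,uv,z,pose=None):
    o,d=ray(n,uv,pose); t=(z-o[2])/d[:,2]; return o+d*t[:,None]
def proj(n,P,pose=None):
    c=manip.camera_info(n)
    if n=='wrist':
        from scipy.spatial.transform import Rotation as R
        T=np.eye(4);T[:3,:3]=R.from_rotvec(pose[1]).as_matrix();T[:3,3]=pose[0]
        M=T@c['mount']
    else: M=c['cam_to_world']
    P=np.atleast_2d(P); q=(P-M[:3,3])@M[:3,:3]
    s=np.c_[q[:,0],-q[:,1]]/-q[:,2:3]
    s=s*(1+c['k1']*(s**2).sum(1,keepdims=True))
    return s*[c['fx'],c['fy']]+[c['cx'],c['cy']]
E
python3 - <<'E'
from h import *
p=cv2.imread('pics/top0.png');cv2.imwrite('pics/topz.png',cv2.resize(p[210:350,210:430],None,fx=3.6,fy=3.6,interpolation=cv2.INTER_CUBIC))
p=cv2.imread('pics/scene0.png');cv2.imwrite('pics/scz.png',cv2.resize(p[95:245,230:440],None,fx=3.6,fy=3.6,interpolation=cv2.INTER_CUBIC))
E
```

```text
(no output)
```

View pics/topz.png

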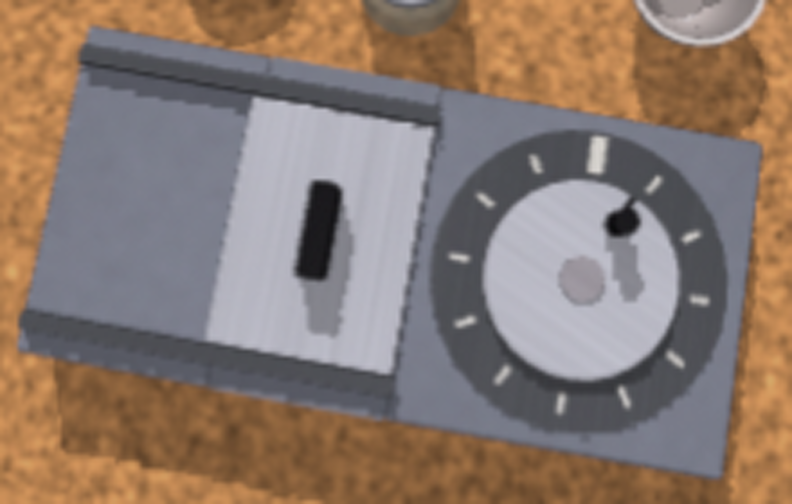

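View pics/scz.png

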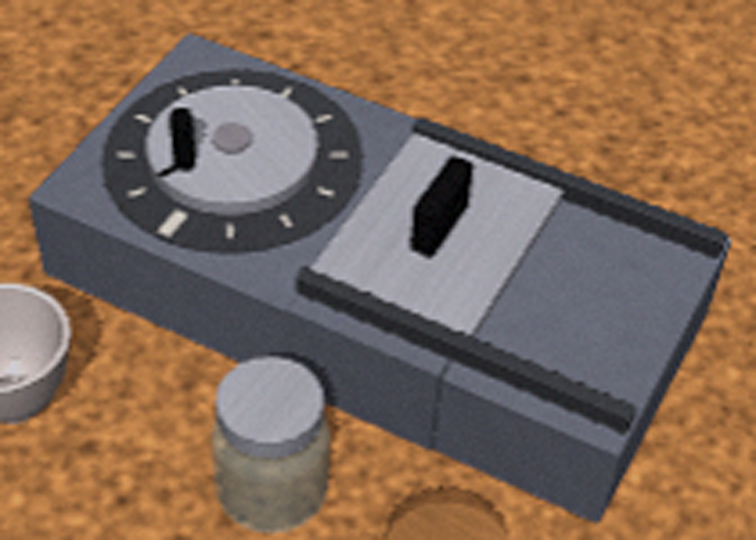

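```bash
cat > fit.py <<'E'
from h import *
from scipy.optimize import least_squares
S=3.6
z=lambda l,ox,oy:(np.array(l,float)+.5)/S-.5+[ox,oy]
m=z([(597,155),(654,184),(691,237),(699,300),(676,360),(625,397),(561,403),(502,375),(465,322),(459,258),(485,200),(536,163)],210,210)
W=onz('top',m,0.0715)
hub=onz('top',z([(582,281)],210,210),.088)[0]
a=np.arange(12)*np.pi/6
def model(p,r,a): # p = cx,cy,yaw
    c,s=np.cos(p[2]),np.sin(p[2]); v=np.c_[r*np.cos(a),-r*np.sin(a)]
    return p[:2]+v@np.array([[c,s],[-s,c]])
R=np.full(12,1.)
def f(p):
    return (W[1:,:2]-model(p,p[3],a)[1:]).ravel()
s=least_squares(f,[.3,-.1,0,.067])
print('dial',s.x,np.abs(s.fun).max(),'hub',hub)
k=z([(624,196),(640,203)],210,210)
# scene
ms=z([(172,222),(137,192),(126,155),(142,119),(182,93),(235,82),(287,93),(323,119),(339,155),(326,192),(286,222),(230,231)],230,95)
W2=onz('scene',ms,.0715)
g=lambda p:(W2[1:,:2]-model(p,p[3],a)[1:]).ravel()
s2=least_squares(g,[.3,-.1,0,.067]);print('scene',s2.x,np.abs(s2.fun).max())
print('hub scene',onz('scene',z([(232,138)],230,95),.088)[0])
print('right corners',onz('top',z([(761,145),(722,478)],210,210),.07))
for nm,n,uv in(('top','top',z([(626,213)],210,210)),('sc','scene',z([(182,112)],230,95))):
    K=onz(n,uv,.122)[0];print('knob top',nm,K)
    d=K[:2]-(s.x[:2] if n=='top' else s2.x[:2]);print(np.hypot(*d),'q',s.x[2]-np.arctan2(d[1],d[0]))
print('knob foot sc',onz('scene',z([(186,166)],230,95),.084)[0])
print('grip top',onz('top',z([(325,189)],210,210),.116),onz('scene',z([(460,165)],230,95),.116))
yaw=s.x[2];c,s_=np.cos(yaw),np.sin(yaw)
print('pred hatch grip from dial',s.x[:2]+.14*np.array([-s_,c]), 'box',s.x[:2]+.1*np.array([-s_,c]))
for nm,uv,zz in(('spool',(272,178),.05),('jar',(324,193),.085),('pot',(404,204),.06)): print(nm,onz('top',[uv],zz)[0])
E
python3 fit.py
```

```text
dial [ 0.47606856 -0.0733024  -0.26389674  0.06524947] 0.00043410194162363247 hub [ 0.47486772 -0.07252932  0.088     ]
scene [ 0.471781   -0.07161545 -0.26544141  0.06572365] 0.0017815771143290249
hub scene [ 0.47479539 -0.07037323  0.088     ]
right corners [[ 0.53825759 -0.18120018  0.07      ]
 [ 0.36760307 -0.13627721  0.07      ]]
knob top top [ 0.50647326 -0.09423051  0.122     ]
0.03691113354417254 q 0.3389461349813293
knob top sc [ 0.49626621 -0.0930042   0.122     ]
0.03251159958074415 q 0.4541043221601958
knob foot sc [ 0.50109671 -0.09143832  0.084     ]
grip top [[0.5325211  0.05645974 0.116     ]] [[0.49252374 0.0702601  0.116     ]]
pred hatch grip from dial [0.51258678 0.06185093] box [0.502153   0.02323569]
spool [0.7175724  0.10455026 0.05      ]
jar [ 6.66733581e-01 -4.16485198e-04  8.50000000e-02]
pot [ 0.63534446 -0.16248023  0.06      ]
```

Both cameras agree: dial centre near (0.4745,-0.0715) and box yaw near -0.264. The box +x in the world is (0.965,-0.261). I'll align the tool with the box (tool x = -box x, tool y = box y) and move above the knob.

send_rows(
  increments=[
    {"x": 0, "y": 0, "z": 0, "yaw": -0.0758},
    {"x": 0, "y": 0, "z": 0, "yaw": -0.0758},
    {"x": -20, "y": -26, "z": 0, "yaw": 0},
    {"x": -30, "y": -39, "z": 0, "yaw": 0},
    {"x": -30, "y": -39, "z": 0, "yaw": 0},
  ],
  gripper=1,
  force=20,
)

```text
time_s: 0.65
tcp_pos: [0.2924, 0.4264, 0.2449]
eef_rot: [-0.411, -3.115, 0.001]
force: [1.1, 0.2, 0.4]
gripper_width: 0.999
```

send_rows(
  increments=[
    {"x": -30, "y": -39, "z": 0, "yaw": 0},
    {"x": -30, "y": -39, "z": 0, "yaw": 0},
    {"x": -30, "y": -39, "z": 0, "yaw": 0},
    {"x": -30, "y": -39, "z": 0, "yaw": 0},
    {"x": -30, "y": -39, "z": 0, "yaw": 0},
  ],
)

```text
time_s: 1.15
tcp_pos: [0.3865, 0.1983, 0.2453]
eef_rot: [0.413, 3.114, 0.0]
force: [0.6, 0.9, 0.6]
gripper_width: 0.999
```

send_rows(
  increments=[
    {"x": -30, "y": -39, "z": 0, "yaw": 0},
    {"x": -30, "y": -39, "z": 0, "yaw": 0},
    {"x": -30, "y": -39, "z": 0, "yaw": 0},
    {"x": -30, "y": -39, "z": 0, "yaw": 0},
    {"x": -30, "y": -39, "z": 0, "yaw": 0},
  ],
)

```text
time_s: 1.65
tcp_pos: [0.4804, -0.0293, 0.2453]
eef_rot: [0.414, 3.114, 0.0]
force: [0.8, 0.3, 0.5]
gripper_width: 0.996
```

send_rows(
  increments=[
    {"x": -30, "y": -39, "z": 0, "yaw": 0},
    {"x": -7, "y": -17, "z": 0, "yaw": 0},
    {"x": 0, "y": 0, "z": 0, "yaw": 0},
    {"x": 0, "y": 0, "z": 0, "yaw": 0},
    {"x": 0, "y": 0, "z": 0, "yaw": 0},
  ],
)

```text
time_s: 2.15
tcp_pos: [0.5005, -0.0897, 0.2451]
eef_rot: [-0.412, -3.113, -0.001]
force: [-0.7, 0.0, -0.1]
gripper_width: 1.002
```

```bash
cat > w.py <<'E'
import sys,pickle
from h import *
t=sys.argv[1]
o=manip.get_obs();pose=(o['tcp_pos'],o['eef_rot'])
p,d=manip.camera('wrist');cv2.imwrite(f'pics/w{t}.png',p)
pickle.dump(pose,open(f'pics/w{t}.pkl','wb'))
a=np.arctan2(pose[1][1],pose[1][0])*2
print(o['time_s'],pose,'box yaw equiv',(a-np.pi+np.pi)%(2*np.pi)-np.pi,o['force'],o['joints'],o['gripper_width'])
E
python3 w.py 1
```

```text
2.15 (array([ 0.50051645, -0.08967561,  0.245092  ]), array([-4.12346337e-01, -3.11336076e+00, -8.88990206e-04])) box yaw equiv -0.2633555059735837 [-0.71322771  0.02509508 -0.10213826] [-3.13465476e-01  2.27921992e-01  1.70355779e+00  3.93198834e-04
  1.21124210e+00 -1.62104485e+00] 1.0016397662048675
```

View pics/w1.png

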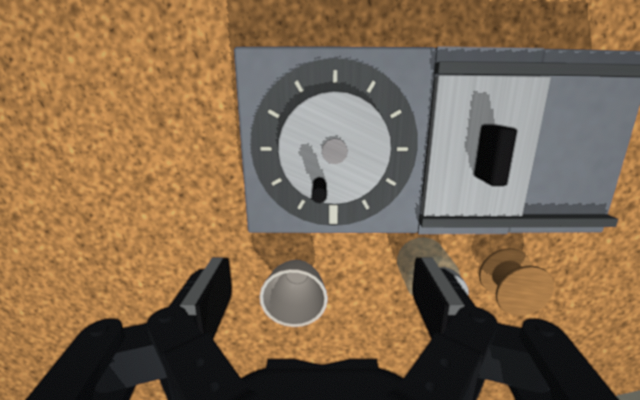

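```bash
python3 - <<'E'
from h import *
p=cv2.imread('pics/w1.png');cv2.imwrite('pics/w1z.png',cv2.resize(p[40:240,225:445],None,fx=3,fy=3,interpolation=cv2.INTER_CUBIC))
E
```

```text
(no output)
```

View pics/w1z.png

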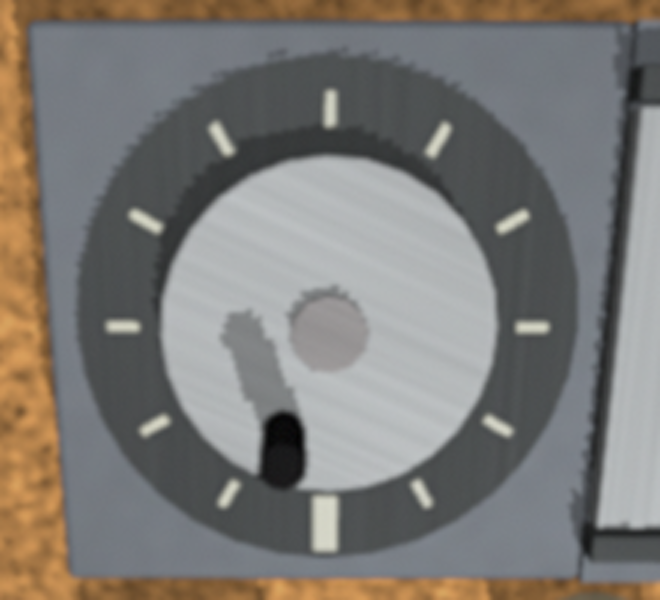

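```bash
cat > fit2.py <<'E'
from h import *
import pickle
from scipy.optimize import least_squares
pose=pickle.load(open('pics/w1.pkl','rb'))
z=lambda l:(np.array(l,float)+.5)/3-.5+[225,40]
m=z([(325,523),(229,493),(155,426),(123,327),(146,221),(222,139),(331,108),(439,139),(513,221),(533,327),(498,426),(422,493)])
W=onz('wrist',m,.0715,pose);a=np.arange(12)*np.pi/6
def model(p,r,a):
    c,s=np.cos(p[2]),np.sin(p[2]); v=np.c_[r*np.cos(a),-r*np.sin(a)]
    return p[:2]+v@np.array([[c,s],[-s,c]])
s=least_squares(lambda p:(W[1:,:2]-model(p,p[3],a)[1:]).ravel(),[.47,-.07,-.26,.066])
print(s.x,np.abs(s.fun).max())
print('hub',onz('wrist',z([(329,332)]),.088,pose))
K=onz('wrist',z([(283,467)]),.122,pose)[0];d=K[:2]-s.x[:2];print('knob',K,np.hypot(*d),s.x[2]-np.arctan2(d[1],d[0]))
print('handle top',onz('wrist',[(497,157),(498,126),(497,184)],.116,pose))
E
python3 fit2.py
```

```text
[ 0.47624479 -0.07136851 -0.26397888  0.06522374] 0.0003064437701130185
hub [[ 0.47504261 -0.07135901  0.088     ]]
knob [ 0.50204854 -0.09275009  0.122     ] 0.03351127479770553 0.4279729609975205
handle top [[0.50997095 0.05733782 0.116     ]
 [0.48477501 0.06052293 0.116     ]
 [0.53340615 0.05518019 0.116     ]]
```

send_rows(
  increments=[
    {"x": -2.2, "y": -2.3, "z": 30, "yaw": 0},
    {"x": 0, "y": 0, "z": 40, "yaw": 0},
    {"x": 0, "y": 0, "z": 40, "yaw": 0},
    {"x": 0, "y": 0, "z": 30, "yaw": 0},
    {"x": 0, "y": 0, "z": 0, "yaw": 0},
  ],
  gripper=0.2,
)

```text
time_s: 2.7
tcp_pos: [0.4994, -0.0915, 0.1021]
eef_rot: [-0.41, -3.107, -0.002]
force: [-0.6, 0.9, -0.3]
gripper_width: 0.602
```

send_rows(
  increments=[
    {"x": 0, "y": 0, "z": 0, "yaw": 0},
    {"x": 0, "y": 0, "z": 0, "yaw": 0},
    {"x": 0, "y": 0, "z": 0, "yaw": 0},
    {"x": 0, "y": 0, "z": 0, "yaw": 0},
    {"x": 0, "y": 0, "z": 0, "yaw": 0},
  ],
  gripper=-1,
  force=20,
)

```text
time_s: 3.2
tcp_pos: [0.5042, -0.0939, 0.1072]
eef_rot: [0.414, 3.111, -0.0]
force: [0.1, 2.2, 7.6]
gripper_width: 0.14
```

```bash
python3 w.py 2
```

```text
3.2 (array([ 0.50417013, -0.09388361,  0.10717567]), array([ 4.13667663e-01,  3.11066660e+00, -3.50716444e-04])) box yaw equiv -0.2644157967932652 [0.1291735  2.19388574 7.59467995] [-3.19173259e-01  4.08120983e-01  1.84888103e+00  5.68531262e-04
  8.81069814e-01 -1.62591479e+00] 0.13993378023269265
```

View pics/w2.png

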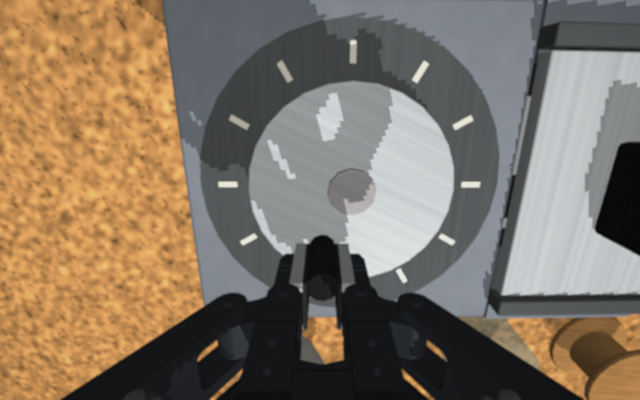

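The knob is gripped at about 12–14 mm opening. I'll generate arc increments on a regular grid.

```bash
cat > arc.py <<'E'
import sys,json
import numpy as np
def arc(q,r=34.):
    q=np.array(q);x=-r*np.cos(q);y=-r*np.sin(q)
    return np.round(np.c_[np.diff(x),np.diff(y)],1)
if __name__=='__main__':
    a,b,n=float(sys.argv[1]),float(sys.argv[2]),int(sys.argv[3])
    q=np.linspace(a,b,n+1)
    x=np.round(-34*np.cos(q),1);y=np.round(-34*np.sin(q),1)
    for i in range(n): print('%.3f  x %.1f y %.1f'%(q[i+1],x[i+1]-x[i],y[i+1]-y[i]), '' if (i+1)%5 else '\n')
E
cat > st.py <<'E'
from h import *
C=np.array([.4755,-.0714]);Y=-.264
def st():
    o=manip.get_obs();d=o['tcp_pos'][:2]-C
    X=d@[np.cos(Y),np.sin(Y)];V=d@[-np.sin(Y),np.cos(Y)]
    F=o['force'][:2]
    print('t %.2f q %.3f r %.1f X %.1f Y %.1f z %.4f'%(o['time_s'],np.arctan2(-V,X),np.hypot(X,V)*1e3,X*1e3,V*1e3,o['tcp_pos'][2]),'Fbox',np.round([F@[np.cos(Y),np.sin(Y)],F@[-np.sin(Y),np.cos(Y)],o['force'][2]],1),'w %.3f'%o['gripper_width'])
if __name__=='__main__': st()
E
python3 st.py; python3 arc.py 0.41 2.0944 10; python3 arc.py 2.0944 8.3776 30
```

```text
t 3.25 q 0.401 r 36.4 X 33.6 Y -14.2 z 0.1072 Fbox [-0.7  1.9  7.1] w 0.147
0.578  x 2.7 y -5.0 
0.747  x 3.6 y -4.5 
0.915  x 4.2 y -3.9 
1.084  x 4.8 y -3.0 
1.252  x 5.3 y -2.3 

1.421  x 5.5 y -1.3 
1.589  x 5.7 y -0.4 
1.758  x 5.7 y 0.6 
1.926  x 5.5 y 1.5 
2.094  x 5.2 y 2.5 

2.304  x 5.8 y 4.1 
2.513  x 4.7 y 5.3 
2.723  x 3.6 y 6.2 
2.932  x 2.2 y 6.7 
3.142  x 0.7 y 7.1 

3.351  x -0.7 y 7.1 
3.560  x -2.2 y 6.7 
3.770  x -3.6 y 6.2 
3.979  x -4.7 y 5.3 
4.189  x -5.8 y 4.1 

4.398  x -6.5 y 2.9 
4.608  x -6.9 y 1.5 
4.817  x -7.2 y 0.0 
5.027  x -6.9 y -1.5 
5.236  x -6.5 y -2.9 

5.445  x -5.8 y -4.1 
5.655  x -4.7 y -5.3 
5.864  x -3.6 y -6.2 
6.074  x -2.2 y -6.7 
6.283  x -0.7 y -7.1 

6.493  x 0.7 y -7.1 
6.702  x 2.2 y -6.7 
6.912  x 3.6 y -6.2 
7.121  x 4.7 y -5.3 
7.330  x 5.8 y -4.1 

7.540  x 6.5 y -2.9 
7.749  x 6.9 y -1.5 
7.959  x 7.2 y 0.0 
8.168  x 6.9 y 1.5 
8.378  x 6.5 y 2.9
```

send_rows(
  increments=[
    {"x": 2.7, "y": -5.0, "z": 0, "yaw": 0},
    {"x": 3.6, "y": -4.5, "z": 0, "yaw": 0},
    {"x": 4.2, "y": -3.9, "z": 0, "yaw": 0},
    {"x": 4.8, "y": -3.0, "z": 0, "yaw": 0},
    {"x": 5.3, "y": -2.3, "z": 0, "yaw": 0},
  ],
)

```text
time_s: 3.75
tcp_pos: [0.4795, -0.106, 0.1071]
eef_rot: [0.415, 3.11, 0.002]
force: [1.6, 8.3, 8.4]
gripper_width: 0.142
```

```bash
python3 st.py; python3 w.py 3
```

```text
t 3.75 q 1.192 r 34.9 X 12.9 Y -32.4 z 0.1071 Fbox [-0.6  8.4  8.4] w 0.142
3.75 (array([ 0.47950699, -0.10603296,  0.10713405]), array([4.15152442e-01, 3.11003498e+00, 1.73993548e-03])) box yaw equiv -0.26540704743636034 [1.63365369 8.2545495  8.4282473 ] [-0.3598484   0.38349509  1.89596083  0.00260908  0.85851956 -1.66693929] 0.141761034003821
```

View pics/w3.png

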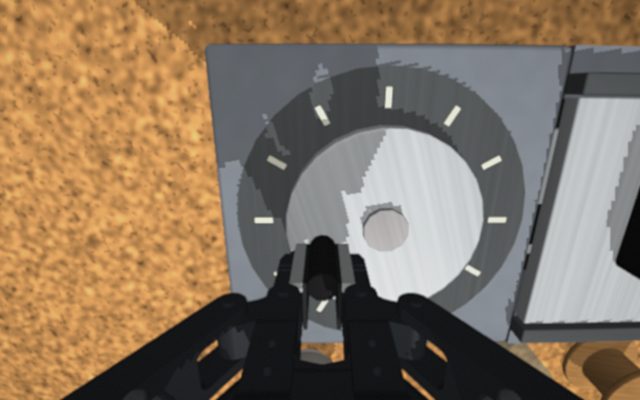

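send_rows(
  increments=[
    {"x": 5.5, "y": -0.3, "z": -1, "yaw": 0},
    {"x": 5.7, "y": 0.2, "z": -1, "yaw": 0},
    {"x": 5.7, "y": 0.6, "z": 0, "yaw": 0},
    {"x": 5.5, "y": 1.5, "z": 0, "yaw": 0},
    {"x": 5.2, "y": 2.5, "z": 0, "yaw": 0},
  ],
)

```text
time_s: 4.3
tcp_pos: [0.4529, -0.0946, 0.1074]
eef_rot: [0.415, 3.113, 0.0]
force: [6.0, 3.0, -7.0]
gripper_width: 0.144
```

```bash
python3 st.py
```

```text
t 4.30 q 2.078 r 32.4 X -15.7 Y -28.3 z 0.1074 Fbox [ 5.   4.5 -7. ] w 0.144
```

send_rows(
  increments=[
    {"x": 5.8, "y": 4.1, "z": 0.9, "yaw": 0},
    {"x": 4.7, "y": 5.3, "z": 0, "yaw": 0},
    {"x": 3.6, "y": 6.2, "z": 0, "yaw": 0},
    {"x": 2.2, "y": 6.7, "z": 0, "yaw": 0},
    {"x": 0.7, "y": 7.1, "z": 0, "yaw": 0},
  ],
)

```text
time_s: 4.8
tcp_pos: [0.4454, -0.0625, 0.1073]
eef_rot: [0.412, 3.111, -0.002]
force: [5.5, -3.1, 2.6]
gripper_width: 0.143
```

```bash
python3 st.py
```

```text
t 4.80 q -3.117 r 31.4 X -31.4 Y 0.8 z 0.1073 Fbox [ 6.2 -1.6  2.6] w 0.143
```

send_rows(
  increments=[
    {"x": -0.7, "y": 7.1, "z": 0, "yaw": 0},
    {"x": -2.2, "y": 6.7, "z": 0, "yaw": 0},
    {"x": -3.6, "y": 6.2, "z": 0, "yaw": 0},
    {"x": -4.7, "y": 5.3, "z": 0, "yaw": 0},
    {"x": -5.8, "y": 4.1, "z": 0, "yaw": 0},
  ],
)

```text
time_s: 5.3
tcp_pos: [0.4683, -0.039, 0.1071]
eef_rot: [0.411, 3.114, -0.004]
force: [1.0, -7.3, 7.5]
gripper_width: 0.141
```

```bash
python3 st.py
```

```text
t 5.30 q -2.052 r 33.2 X -15.4 Y 29.4 z 0.1071 Fbox [ 2.8 -6.8  7.5] w 0.141
```

```bash
sed -i 's/^C=.*/C=np.array([.4755+.0024*.965,-.0714-.0024*.261]);Y=-.264/' st.py; python3 st.py
```

```text
t 5.30 q -2.114 r 34.4 X -17.8 Y 29.4 z 0.1071 Fbox [ 2.8 -6.8  7.5] w 0.141
```

send_rows(
  increments=[
    {"x": -6.5, "y": 2.9, "z": 0, "yaw": 0},
    {"x": -6.9, "y": 1.5, "z": 0, "yaw": 0},
    {"x": -7.2, "y": 0.0, "z": 0, "yaw": 0},
    {"x": -6.9, "y": -1.5, "z": 0, "yaw": 0},
    {"x": -6.5, "y": -2.9, "z": 0, "yaw": 0},
  ],
)

```text
time_s: 5.8
tcp_pos: [0.5002, -0.0459, 0.1071]
eef_rot: [-0.414, -3.113, -0.001]
force: [-0.5, 3.5, 10.3]
gripper_width: 0.14
```

```bash
python3 st.py
```

```text
t 5.80 q -1.126 r 34.4 X 14.8 Y 31.1 z 0.1071 Fbox [-1.4  3.3 10.3] w 0.140
```

send_rows(
  increments=[
    {"x": -5.8, "y": -4.1, "z": 0, "yaw": 0},
    {"x": -4.7, "y": -5.3, "z": 0, "yaw": 0},
    {"x": -3.6, "y": -6.2, "z": 0, "yaw": 0},
    {"x": -2.2, "y": -6.7, "z": 0, "yaw": 0},
    {"x": -0.7, "y": -7.1, "z": 0, "yaw": 0},
  ],
)

```text
time_s: 6.3
tcp_pos: [0.5112, -0.0797, 0.1073]
eef_rot: [0.413, 3.111, -0.0]
force: [5.7, 0.9, 3.8]
gripper_width: 0.139
```

```bash
python3 st.py
```

```text
t 6.30 q -0.037 r 34.3 X 34.3 Y 1.3 z 0.1073 Fbox [5.2 2.3 3.8] w 0.139
```

send_rows(
  increments=[
    {"x": 0.7, "y": -7.1, "z": 0, "yaw": 0},
    {"x": 2.2, "y": -6.7, "z": 0, "yaw": 0},
    {"x": 3.6, "y": -6.2, "z": 0, "yaw": 0},
    {"x": 4.7, "y": -5.3, "z": 0, "yaw": 0},
    {"x": 5.8, "y": -4.1, "z": 0, "yaw": 0},
  ],
)

```text
time_s: 6.8
tcp_pos: [0.4863, -0.1047, 0.1072]
eef_rot: [0.413, 3.112, -0.003]
force: [2.8, -2.9, 6.1]
gripper_width: 0.139
```

```bash
python3 st.py; python3 arc.py 7.330 8.3776 8
```

```text
t 6.80 q 1.052 r 33.8 X 16.7 Y -29.3 z 0.1072 Fbox [ 3.4 -2.1  6.1] w 0.139
7.461  x 4.0 y -2.0 
7.592  x 4.2 y -1.4 
7.723  x 4.4 y -0.9 
7.854  x 4.4 y -0.3 
7.985  x 4.4 y 0.3 

8.116  x 4.4 y 0.9 
8.247  x 4.2 y 1.4 
8.378  x 4.0 y 2.0
```

send_rows(
  increments=[
    {"x": 4.0, "y": -2.0, "z": 0, "yaw": 0},
    {"x": 4.2, "y": -1.4, "z": 0, "yaw": 0},
    {"x": 4.4, "y": -0.9, "z": 0, "yaw": 0},
    {"x": 4.4, "y": -0.3, "z": 0, "yaw": 0},
    {"x": 4.4, "y": 0.3, "z": 0, "yaw": 0},
  ],
)

```text
time_s: 7.3
tcp_pos: [0.4634, -0.1024, 0.1071]
eef_rot: [0.413, 3.114, -0.001]
force: [1.6, -0.3, 8.9]
gripper_width: 0.146
```

send_rows(
  increments=[
    {"x": 3.2, "y": 0.6, "z": 0, "yaw": 0},
    {"x": 2.2, "y": 0.5, "z": 0, "yaw": 0},
    {"x": 1.6, "y": 0.6, "z": 0, "yaw": 0},
    {"x": 1.6, "y": 0.7, "z": 0, "yaw": 0},
    {"x": 0, "y": 0, "z": 0, "yaw": 0},
  ],
)

```text
time_s: 7.8
tcp_pos: [0.4556, -0.0972, 0.1071]
eef_rot: [0.413, 3.114, 0.0]
force: [0.7, 0.5, 9.2]
gripper_width: 0.139
```

```bash
python3 st.py; python3 w.py 4;python3 st.py
```

```text
t 7.80 q 2.028 r 33.6 X -14.8 Y -30.1 z 0.1071 Fbox [0.5 0.7 9.2] w 0.139
7.8 (array([ 0.45563685, -0.0972457 ,  0.10710502]), array([4.13470106e-01, 3.11409895e+00, 7.09912248e-05])) box yaw equiv -0.26400305682131986 [0.67069032 0.53950041 9.23943413] [-3.58766957e-01  3.56585768e-01  1.94659094e+00  1.09027564e-04
  8.38265662e-01 -1.66563313e+00] 0.13947281427304226
t 7.85 q 2.028 r 33.6 X -14.8 Y -30.1 z 0.1071 Fbox [ 1.5  0.9 10.2] w 0.143
```

View pics/w4.png

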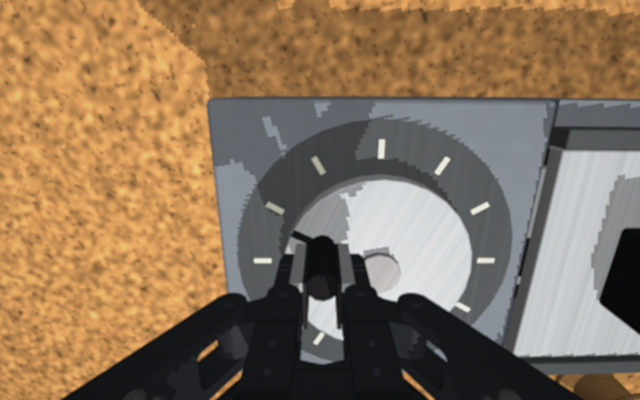

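```bash
python3 - <<'E'
from h import *
p=cv2.imread('pics/w4.png');cv2.imwrite('pics/w4z.png',cv2.resize(p[190:290,235:415],None,fx=4,fy=4,interpolation=cv2.INTER_CUBIC))
E
```

```text
(no output)
```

View pics/w4z.png

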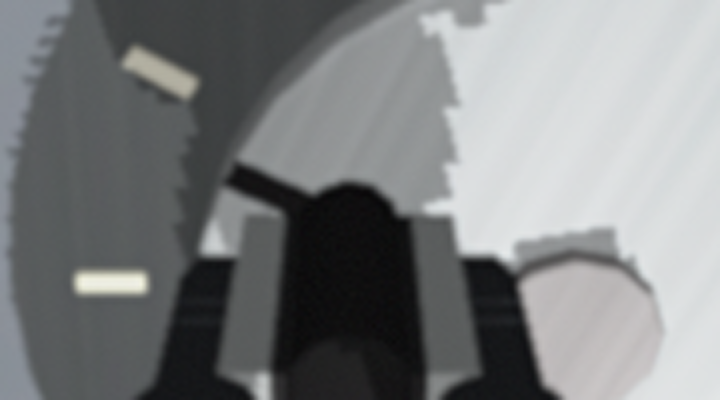

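```bash
cat > ptr.py <<'E'
from h import *
import pickle
def run(t,off,sc,pts,marks):
    pose=pickle.load(open(f'pics/w{t}.pkl','rb'))
    z=lambda l:(np.array(l,float)+.5)/sc-.5+off
    Y=-.264
    B=lambda P:(P[:,:2]-[.4757,-.0714])@np.array([[np.cos(Y),-np.sin(Y)],[np.sin(Y),np.cos(Y)]])
    P=B(onz('wrist',z(pts),.0845,pose));M=B(onz('wrist',z(marks),.0715,pose))
    ang=lambda P:np.arctan2(-P[:,1],P[:,0])
    print('ptr',P*1e3,ang(P),'marks',M*1e3,ang(M))
    d=P[0]-P[1];print('dir',np.arctan2(-d[1],d[0]))
if __name__=='__main__':
    run(4,[235,190],4,[(231,175),(300,202)],[(161,72),(111,282)])
E
python3 ptr.py
```

```text
ptr [[-22.45880746 -45.67403579]
 [-18.58272575 -36.73516602]] [2.0277975  2.03911822] marks [[-31.90500614 -56.19055407]
 [  0.79990372 -65.04593095]] [2.08720291 1.55849943]
dir 1.9799463253442469
```

The pointer and the TCP both put the dial at about 2.03, which is 0.06 rad short of 4. I'll creep forward.

send_rows(
  increments=[
    {"x": 0.9, "y": 0.5, "z": 0, "yaw": 0},
    {"x": 0.8, "y": 0.5, "z": 0, "yaw": 0},
    {"x": 0, "y": 0, "z": 0, "yaw": 0},
    {"x": 0, "y": 0, "z": 0, "yaw": 0},
    {"x": 0, "y": 0, "z": 0, "yaw": 0},
  ],
)

```text
time_s: 8.35
tcp_pos: [0.4543, -0.096, 0.1071]
eef_rot: [0.413, 3.114, -0.0]
force: [0.6, 0.4, 9.6]
gripper_width: 0.146
```

```bash
python3 st.py; python3 w.py 5;python3 - <<'E'
from h import *
p=cv2.imread('pics/w5.png');cv2.imwrite('pics/w5z.png',cv2.resize(p[190:290,235:415],None,fx=4,fy=4,interpolation=cv2.INTER_CUBIC))
E
```

```text
t 8.35 q 2.081 r 33.6 X -16.4 Y -29.3 z 0.1071 Fbox [0.5 0.6 9.6] w 0.146
8.35 (array([ 0.45434629, -0.09601454,  0.10710623]), array([ 4.13438981e-01,  3.11413381e+00, -2.31768427e-04])) box yaw equiv -0.2639804928796976 [0.58983082 0.41894394 9.57477262] [-3.57091045e-01  3.54873957e-01  1.94977213e+00 -1.53373325e-04
  8.36782823e-01 -1.66380415e+00] 0.1460246284898504
```

View pics/w5z.png

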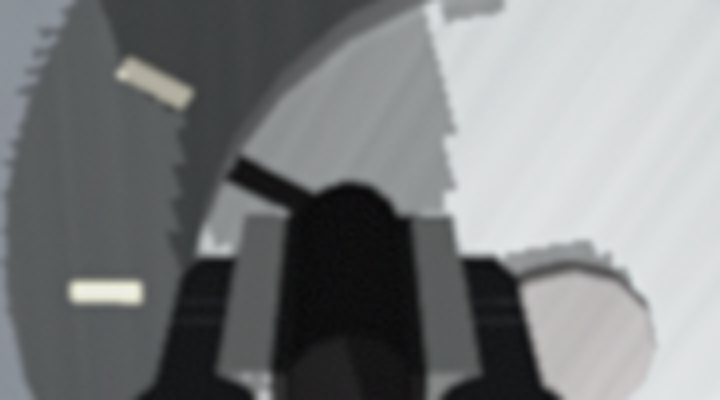

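```bash
python3 -c "
from ptr import *
run(5,[235,190],4,[(233,168),(302,199)],[(155,82),(107,292)])"
python3 arc.py 8.3776 4.7124 18; python3 arc.py 4.7124 -1.5708 30
```

```text
ptr [[-25.02260778 -44.53769786]
 [-20.58382969 -35.62058725]] [2.08267656 2.09477978] marks [[-31.99671568 -56.24490807]
 [  0.89683677 -64.88976359]] [2.08802061 1.55697628]
dir 2.032668046521043
8.174  x -6.3 y -2.9 
7.970  x -6.8 y -1.5 
7.767  x -6.9 y -0.1 
7.563  x -6.8 y 1.3 
7.359  x -6.3 y 2.7 

7.156  x -5.8 y 3.9 
6.952  x -4.8 y 4.9 
6.749  x -3.7 y 5.8 
6.545  x -2.4 y 6.5 
6.341  x -1.1 y 6.8 

6.138  x 0.3 y 6.9 
5.934  x 1.7 y 6.7 
5.731  x 3.0 y 6.2 
5.527  x 4.2 y 5.5 
5.323  x 5.2 y 4.6 

5.120  x 6.0 y 3.3 
4.916  x 6.6 y 2.1 
4.712  x 6.9 y 0.7 
4.503  x 7.1 y -0.7 
4.294  x 6.7 y -2.2 
4.084  x 6.2 y -3.6 
3.875  x 5.3 y -4.7 
3.665  x 4.1 y -5.8 

3.456  x 2.9 y -6.5 
3.246  x 1.5 y -6.9 
3.037  x 0.0 y -7.2 
2.827  x -1.5 y -6.9 
2.618  x -2.9 y -6.5 

2.409  x -4.1 y -5.8 
2.199  x -5.3 y -4.7 
1.990  x -6.2 y -3.6 
1.780  x -6.7 y -2.2 
1.571  x -7.1 y -0.7 

1.361  x -7.1 y 0.7 
1.152  x -6.7 y 2.2 
0.942  x -6.2 y 3.6 
0.733  x -5.3 y 4.7 
0.524  x -4.1 y 5.8 

0.314  x -2.9 y 6.5 
0.105  x -1.5 y 6.9 
-0.105  x 0.0 y 7.2 
-0.314  x 1.5 y 6.9 
-0.524  x 2.9 y 6.5 

-0.733  x 4.1 y 5.8 
-0.942  x 5.3 y 4.7 
-1.152  x 6.2 y 3.6 
-1.361  x 6.7 y 2.2 
-1.571  x 7.1 y 0.7
```

It's on 4 to within 0.01 rad. I'll pause, then go anticlockwise.

send_rows(
  increments=[
    {"x": 0, "y": 0, "z": 0, "yaw": 0},
    {"x": 0, "y": 0, "z": 0, "yaw": 0},
    {"x": 0, "y": 0, "z": 0, "yaw": 0},
    {"x": 0, "y": 0, "z": 0, "yaw": 0},
    {"x": 0, "y": 0, "z": 0, "yaw": 0},
  ],
)

```text
time_s: 8.9
tcp_pos: [0.4543, -0.096, 0.1071]
eef_rot: [0.413, 3.114, -0.0]
force: [2.1, 0.3, 9.8]
gripper_width: 0.141
```

send_rows(
  increments=[
    {"x": -6.3, "y": -2.9, "z": 0, "yaw": 0},
    {"x": -6.8, "y": -1.5, "z": 0, "yaw": 0},
    {"x": -6.9, "y": -0.1, "z": 0, "yaw": 0},
    {"x": -6.8, "y": 1.3, "z": 0, "yaw": 0},
    {"x": -6.3, "y": 2.7, "z": 0, "yaw": 0},
  ],
)

```text
time_s: 9.4
tcp_pos: [0.485, -0.1051, 0.1071]
eef_rot: [-0.413, -3.112, 0.001]
force: [-2.0, -0.2, 12.2]
gripper_width: 0.147
```

```bash
python3 st.py
```

```text
t 9.40 q 1.092 r 33.9 X 15.6 Y -30.1 z 0.1071 Fbox [-1.9 -0.7 12.2] w 0.147
```

send_rows(
  increments=[
    {"x": -5.8, "y": 3.9, "z": 0, "yaw": 0},
    {"x": -4.8, "y": 4.9, "z": 0, "yaw": 0},
    {"x": -3.7, "y": 5.8, "z": 0, "yaw": 0},
    {"x": -2.4, "y": 6.5, "z": 0, "yaw": 0},
    {"x": -1.1, "y": 6.8, "z": 0, "yaw": 0},
  ],
)

```text
time_s: 9.9
tcp_pos: [0.5103, -0.0832, 0.1071]
eef_rot: [-0.413, -3.114, 0.002]
force: [-0.8, -1.4, 9.8]
gripper_width: 0.142
```

```bash
python3 st.py
```

```text
t 9.90 q 0.067 r 34.4 X 34.3 Y -2.3 z 0.1071 Fbox [-0.4 -1.5  9.8] w 0.142
```

send_rows(
  increments=[
    {"x": 0.3, "y": 6.9, "z": 0, "yaw": 0},
    {"x": 1.7, "y": 6.7, "z": 0, "yaw": 0},
    {"x": 3.0, "y": 6.2, "z": 0, "yaw": 0},
    {"x": 4.2, "y": 5.5, "z": 0, "yaw": 0},
    {"x": 5.2, "y": 4.6, "z": 0, "yaw": 0},
  ],
)

```text
time_s: 10.4
tcp_pos: [0.5047, -0.0504, 0.1071]
eef_rot: [0.413, 3.114, -0.001]
force: [1.4, -1.7, 8.0]
gripper_width: 0.146
```

```bash
python3 st.py
```

```text
t 10.40 q -0.941 r 34.5 X 20.3 Y 27.9 z 0.1071 Fbox [ 1.8 -1.2  8. ] w 0.146
```

send_rows(
  increments=[
    {"x": 6.0, "y": 3.3, "z": 0, "yaw": 0},
    {"x": 6.6, "y": 2.1, "z": 0, "yaw": 0},
    {"x": 6.9, "y": 0.7, "z": 0, "yaw": 0},
    {"x": 7.1, "y": -0.7, "z": 0, "yaw": 0},
    {"x": 6.7, "y": -2.2, "z": 0, "yaw": 0},
  ],
)

```text
time_s: 10.9
tcp_pos: [0.4731, -0.0381, 0.1071]
eef_rot: [0.413, 3.114, 0.0]
force: [2.4, -0.2, 9.7]
gripper_width: 0.144
```

send_rows(
  increments=[
    {"x": 6.2, "y": -3.6, "z": 0, "yaw": 0},
    {"x": 5.3, "y": -4.7, "z": 0, "yaw": 0},
    {"x": 4.1, "y": -5.8, "z": 0, "yaw": 0},
    {"x": 2.9, "y": -6.5, "z": 0, "yaw": 0},
    {"x": 1.5, "y": -6.9, "z": 0, "yaw": 0},
  ],
)

```text
time_s: 11.4
tcp_pos: [0.4464, -0.0597, 0.1071]
eef_rot: [0.413, 3.114, 0.0]
force: [2.9, 0.7, 9.7]
gripper_width: 0.142
```

```bash
python3 st.py
```

```text
t 11.40 q -3.032 r 33.7 X -33.5 Y 3.7 z 0.1071 Fbox [2.6 1.5 9.7] w 0.142
```

send_rows(
  increments=[
    {"x": 0.0, "y": -7.2, "z": 0, "yaw": 0},
    {"x": -1.5, "y": -6.9, "z": 0, "yaw": 0},
    {"x": -2.9, "y": -6.5, "z": 0, "yaw": 0},
    {"x": -4.1, "y": -5.8, "z": 0, "yaw": 0},
    {"x": -5.3, "y": -4.7, "z": 0, "yaw": 0},
  ],
)

```text
time_s: 11.9
tcp_pos: [0.4515, -0.093, 0.1071]
eef_rot: [-0.414, -3.113, -0.002]
force: [2.2, 5.6, 11.0]
gripper_width: 0.145
```

```bash
python3 st.py
```

```text
t 11.90 q 2.204 r 33.7 X -19.9 Y -27.1 z 0.1071 Fbox [ 0.6  6.  11. ] w 0.145
```

send_rows(
  increments=[
    {"x": -6.2, "y": -3.6, "z": 0, "yaw": 0},
    {"x": -6.7, "y": -2.2, "z": 0, "yaw": 0},
    {"x": -7.1, "y": -0.7, "z": 0, "yaw": 0},
    {"x": -7.1, "y": 0.7, "z": 0, "yaw": 0},
    {"x": -6.7, "y": 2.2, "z": 0, "yaw": 0},
  ],
)

```text
time_s: 12.4
tcp_pos: [0.4824, -0.1056, 0.107]
eef_rot: [-0.413, -3.112, 0.0]
force: [-2.1, 1.0, 13.0]
gripper_width: 0.146
```

```bash
python3 st.py
```

```text
t 12.40 q 1.170 r 33.9 X 13.2 Y -31.2 z 0.1070 Fbox [-2.3  0.4 13. ] w 0.146
```

send_rows(
  increments=[
    {"x": -6.2, "y": 3.6, "z": 0, "yaw": 0},
    {"x": -5.3, "y": 4.7, "z": 0, "yaw": 0},
    {"x": -4.1, "y": 5.8, "z": 0, "yaw": 0},
    {"x": -2.9, "y": 6.5, "z": 0, "yaw": 0},
    {"x": -1.5, "y": 6.9, "z": 0, "yaw": 0},
  ],
)

```text
time_s: 12.9
tcp_pos: [0.5098, -0.0847, 0.1071]
eef_rot: [-0.413, -3.114, 0.002]
force: [-0.5, -2.3, 10.1]
gripper_width: 0.141
```

```bash
python3 st.py
```

```text
t 12.90 q 0.113 r 34.4 X 34.2 Y -3.9 z 0.1071 Fbox [ 0.2 -2.3 10.1] w 0.141
```

send_rows(
  increments=[
    {"x": 0.0, "y": 7.2, "z": 0, "yaw": 0},
    {"x": 1.5, "y": 6.9, "z": 0, "yaw": 0},
    {"x": 2.9, "y": 6.5, "z": 0, "yaw": 0},
    {"x": 4.1, "y": 5.8, "z": 0, "yaw": 0},
    {"x": 5.3, "y": 4.7, "z": 0, "yaw": 0},
  ],
)

```text
time_s: 13.4
tcp_pos: [0.5051, -0.0509, 0.1071]
eef_rot: [0.413, 3.114, -0.001]
force: [1.4, -1.5, 8.3]
gripper_width: 0.144
```

```bash
python3 st.py; python3 - <<'E'
import numpy as np
q=np.array([-.942,-1.13,-1.3,-1.42,-1.5,-1.53]);print(np.c_[np.diff(-34*np.cos(q)),np.diff(-34*np.sin(q))].round(1))
E
```

```text
t 13.40 q -0.923 r 34.5 X 20.8 Y 27.5 z 0.1071 Fbox [ 1.7 -1.1  8.3] w 0.144
[[5.5 3.3]
 [5.4 2. ]
 [4.  0.9]
 [2.7 0.3]
 [1.  0.1]]
```

send_rows(
  increments=[
    {"x": 5.5, "y": 3.3, "z": 0, "yaw": 0},
    {"x": 5.4, "y": 2.0, "z": 0, "yaw": 0},
    {"x": 4.0, "y": 0.9, "z": 0, "yaw": 0},
    {"x": 2.7, "y": 0.3, "z": 0, "yaw": 0},
    {"x": 1.0, "y": 0.1, "z": 0, "yaw": 0},
  ],
)

```text
time_s: 13.9
tcp_pos: [0.4884, -0.0393, 0.1071]
eef_rot: [0.413, 3.114, -0.0]
force: [2.1, 1.2, 10.0]
gripper_width: 0.139
```

```bash
python3 st.py; python3 w.py 6;python3 st.py
```

```text
t 13.90 q -1.522 r 34.4 X 1.7 Y 34.3 z 0.1071 Fbox [ 1.7  1.7 10. ] w 0.139
13.9 (array([ 0.48837982, -0.03930717,  0.10713964]), array([ 4.13183196e-01,  3.11426800e+00, -4.65140220e-05])) box yaw equiv -0.2638078265465764 [2.12369029 1.18752941 9.95584788] [-2.21383845e-01  3.83754119e-01  1.89543685e+00 -3.47398221e-05
  8.62364347e-01 -1.52834974e+00] 0.13877803388437715
t 13.95 q -1.525 r 34.4 X 1.6 Y 34.3 z 0.1071 Fbox [0.7 0.7 9.2] w 0.143
```

View pics/w6.png

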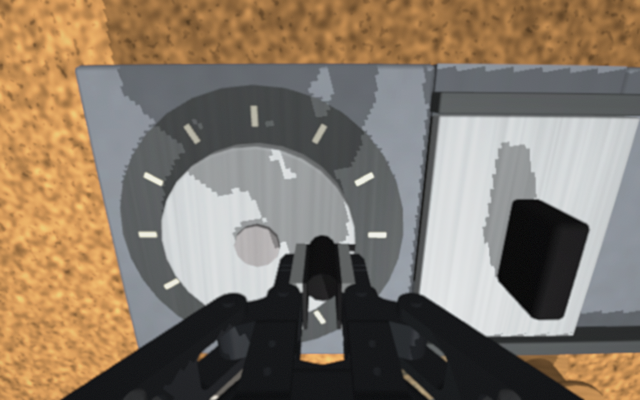

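```bash
python3 - <<'E'
from h import *
p=cv2.imread('pics/w6.png');cv2.imwrite('pics/w6z.png',cv2.resize(p[200:280,230:400],None,fx=4,fy=4,interpolation=cv2.INTER_CUBIC))
E
```

```text
(no output)
```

View pics/w6z.png

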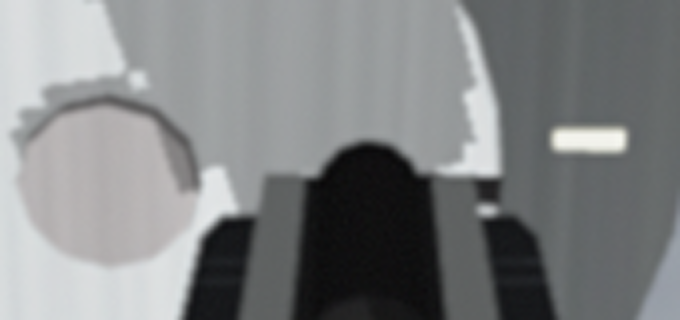

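```bash
python3 -c "
from ptr import *
run(6,[230,200],4,[(494,191),(480,191)],[(589,140),(589,141)])"
```

```text
ptr [[ 2.14604727 50.6991952 ]
 [ 2.1466562  48.84695147]] [-1.52849256 -1.52687801] marks [[ 0.87556863 65.3225338 ]
 [ 1.03131913 65.33129283]] [-1.55739335 -1.55501165]
dir -1.57112507634248
```

The pointer gives about -1.545 once corrected for the 9 mark's offset, and the TCP gives -1.525. I'll move a further 0.03 rad or so.

send_rows(
  increments=[
    {"x": 0.6, "y": 0, "z": 0, "yaw": 0},
    {"x": 0.5, "y": 0, "z": 0, "yaw": 0},
    {"x": 0, "y": 0, "z": 0, "yaw": 0},
    {"x": 0, "y": 0, "z": 0, "yaw": 0},
    {"x": 0, "y": 0, "z": 0, "yaw": 0},
  ],
)

```text
time_s: 14.45
tcp_pos: [0.4875, -0.0391, 0.1071]
eef_rot: [0.414, 3.114, 0.0]
force: [2.0, 1.5, 9.1]
gripper_width: 0.142
```

```bash
python3 st.py; python3 w.py 7;python3 - <<'E'
from h import *
p=cv2.imread('pics/w7.png');cv2.imwrite('pics/w7z.png',cv2.resize(p[200:280,230:400],None,fx=4,fy=4,interpolation=cv2.INTER_CUBIC))
E
```

```text
t 14.45 q -1.548 r 34.4 X 0.8 Y 34.3 z 0.1071 Fbox [1.6 2.  9.1] w 0.142
14.45 (array([ 0.48754691, -0.03908099,  0.10712253]), array([4.13620415e-01, 3.11419426e+00, 2.33110329e-04])) box yaw equiv -0.2640899298614645 [2.03739017 1.52473649 9.14001007] [-2.21438225e-01  3.82813720e-01  1.89728319e+00  2.00728394e-04
  8.61458806e-01 -1.52827536e+00] 0.142372981481458
```

View pics/w7z.png

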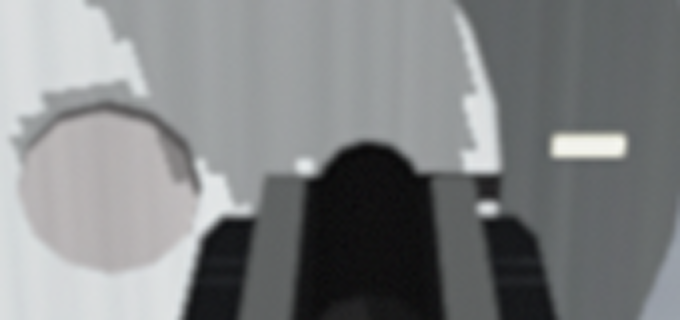

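```bash
python3 -c "
from ptr import *
run(7,[230,200],4,[(494,189),(480,189)],[(589,146),(589,147)])"
```

```text
ptr [[ 0.98511713 50.69381815]
 [ 0.98504184 48.84276956]] [-1.55136608 -1.55063145] marks [[ 0.95116317 65.38099636]
 [ 1.10743153 65.38974592]] [-1.55624935 -1.55386209]
dir -1.5707556560809532
```

The pointer now lines up with the 9 mark. I'll pause, then go clockwise to 1.

send_rows(
  increments=[
    {"x": 0, "y": 0, "z": 0, "yaw": 0},
    {"x": 0, "y": 0, "z": 0, "yaw": 0},
    {"x": 0, "y": 0, "z": 0, "yaw": 0},
    {"x": 0, "y": 0, "z": 0, "yaw": 0},
    {"x": 0, "y": 0, "z": 0, "yaw": 0},
  ],
)

```text
time_s: 15.0
tcp_pos: [0.4875, -0.0391, 0.1071]
eef_rot: [0.413, 3.114, 0.0]
force: [1.4, 1.8, 10.4]
gripper_width: 0.144
```

send_rows(
  increments=[
    {"x": -7.1, "y": -0.7, "z": 0, "yaw": 0},
    {"x": -6.7, "y": -2.2, "z": 0, "yaw": 0},
    {"x": -6.2, "y": -3.6, "z": 0, "yaw": 0},
    {"x": -5.3, "y": -4.7, "z": 0, "yaw": 0},
    {"x": -4.1, "y": -5.8, "z": 0, "yaw": 0},
  ],
)

```text
time_s: 15.5
tcp_pos: [0.5111, -0.0629, 0.1071]
eef_rot: [-0.413, -3.113, -0.001]
force: [-0.2, 2.3, 11.1]
gripper_width: 0.142
```

```bash
python3 st.py; python3 - <<'E'
import numpy as np
q=np.array([-.524,-.33,-.13,.07,.2,.3,.38,.44,.47,.48]);print(np.c_[np.diff(-34*np.cos(q)),np.diff(-34*np.sin(q))].round(1))
E
```

```text
t 15.50 q -0.532 r 34.5 X 29.8 Y 17.5 z 0.1071 Fbox [-0.8  2.2 11.1] w 0.142
[[-2.7 -6. ]
 [-1.5 -6.6]
 [-0.2 -6.8]
 [ 0.6 -4.4]
 [ 0.8 -3.3]
 [ 0.9 -2.6]
 [ 0.8 -1.9]
 [ 0.4 -0.9]
 [ 0.2 -0.3]]
```

send_rows(
  increments=[
    {"x": -2.7, "y": -6.0, "z": 0, "yaw": 0},
    {"x": -1.5, "y": -6.6, "z": 0, "yaw": 0},
    {"x": -0.2, "y": -6.8, "z": 0, "yaw": 0},
    {"x": 0.6, "y": -4.4, "z": 0, "yaw": 0},
    {"x": 0.8, "y": -3.3, "z": 0, "yaw": 0},
  ],
)

```text
time_s: 16.0
tcp_pos: [0.5069, -0.0902, 0.1071]
eef_rot: [-0.414, -3.114, -0.001]
force: [-0.3, 1.8, 8.9]
gripper_width: 0.139
```

send_rows(
  increments=[
    {"x": 0.9, "y": -2.6, "z": 0, "yaw": 0},
    {"x": 0.8, "y": -1.9, "z": 0, "yaw": 0},
    {"x": 0.4, "y": -0.9, "z": 0, "yaw": 0},
    {"x": 0, "y": 0, "z": 0, "yaw": 0},
    {"x": 0, "y": 0, "z": 0, "yaw": 0},
  ],
)

```text
time_s: 16.5
tcp_pos: [0.5033, -0.0948, 0.1071]
eef_rot: [-0.413, -3.113, 0.0]
force: [0.9, 0.4, 11.1]
gripper_width: 0.148
```

```bash
python3 st.py; python3 - <<'E'
from h import *
p,d=manip.camera('top');cv2.imwrite('pics/t8.png',cv2.resize(p[210:350,300:440],None,fx=4,fy=4,interpolation=cv2.INTER_CUBIC))
E
```

```text
t 16.50 q 0.465 r 34.2 X 30.6 Y -15.3 z 0.1071 Fbox [ 0.7  0.7 11.1] w 0.148
```

View pics/t8.png

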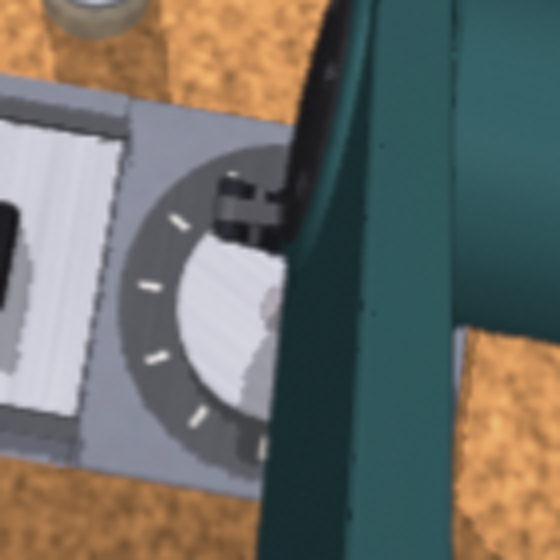

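send_rows(
  increments=[
    {"x": 0.4, "y": -0.8, "z": 0, "yaw": 0},
    {"x": 0.4, "y": -0.7, "z": 0, "yaw": 0},
    {"x": 0, "y": 0, "z": 0, "yaw": 0},
    {"x": 0, "y": 0, "z": 0, "yaw": 0},
    {"x": 0, "y": 0, "z": 0, "yaw": 0},
  ],
)

```text
time_s: 17.05
tcp_pos: [0.5022, -0.0959, 0.1071]
eef_rot: [-0.413, -3.113, -0.0]
force: [0.4, 1.0, 10.5]
gripper_width: 0.142
```

```bash
python3 st.py; python3 w.py 9;python3 st.py
```

```text
t 17.05 q 0.511 r 34.2 X 29.8 Y -16.7 z 0.1071 Fbox [ 0.1  1.1 10.5] w 0.142
17.05 (array([ 0.50222991, -0.09593284,  0.10709748]), array([-4.13282976e-01, -3.11337655e+00, -1.49992439e-04])) box yaw equiv -0.2639454768911005 [ 0.38941976  1.02804535 10.53255097] [-3.23847448e-01  4.08318980e-01  1.84878916e+00 -1.01914184e-04
  8.85391521e-01 -1.63063375e+00] 0.14223312226050785
t 17.10 q 0.510 r 34.2 X 29.8 Y -16.7 z 0.1071 Fbox [ 0.2  1.7 10.2] w 0.142
```

View pics/w9.png

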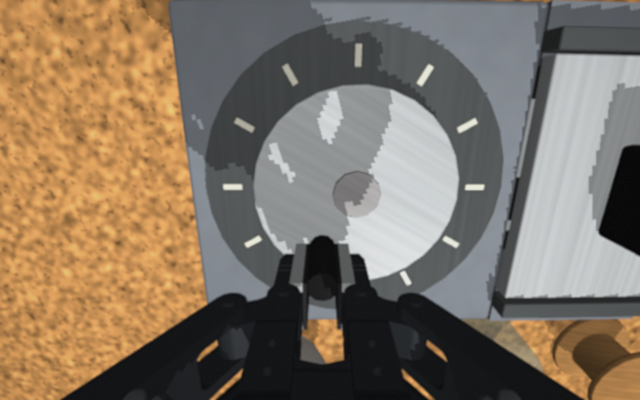

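send_rows(
  increments=[
    {"x": 0, "y": 0, "z": 0, "yaw": 0},
    {"x": 0, "y": 0, "z": 0, "yaw": 0},
    {"x": 0, "y": 0, "z": 0, "yaw": 0},
    {"x": 0, "y": 0, "z": 0, "yaw": 0},
    {"x": 0, "y": 0, "z": 0, "yaw": 0},
  ],
)

```text
time_s: 17.6
tcp_pos: [0.5022, -0.0959, 0.1071]
eef_rot: [-0.413, -3.113, -0.0]
force: [0.5, 0.3, 9.9]
gripper_width: 0.141
```

send_rows(
  increments=[
    {"x": 0, "y": 0, "z": 0, "yaw": 0},
    {"x": 0, "y": 0, "z": 0, "yaw": 0},
    {"x": 0, "y": 0, "z": 0, "yaw": 0},
    {"x": 0, "y": 0, "z": 0, "yaw": 0},
    {"x": 0, "y": 0, "z": -5, "yaw": 0},
  ],
  gripper=0.3,
)

```text
time_s: 18.1
tcp_pos: [0.502, -0.0962, 0.1108]
eef_rot: [-0.413, -3.112, -0.0]
force: [-0.0, 0.1, -0.2]
gripper_width: 0.652
```

send_rows(
  increments=[
    {"x": 0, "y": 0, "z": -25, "yaw": 0},
    {"x": 0, "y": 0, "z": -35, "yaw": 0},
    {"x": 0, "y": 0, "z": -35, "yaw": 0},
    {"x": 0, "y": 0, "z": -25, "yaw": 0},
    {"x": 0, "y": 0, "z": 0, "yaw": 0},
  ],
)

```text
time_s: 18.6
tcp_pos: [0.5053, -0.0973, 0.2354]
eef_rot: [0.413, 3.107, -0.002]
force: [1.2, -0.5, 0.0]
gripper_width: 0.65
```

```bash
python3 w.py 10; python3 - <<'E'
from h import *
p=cv2.imread('pics/w10.png');cv2.imwrite('pics/w10z.png',cv2.resize(p[40:240,225:445],None,fx=3,fy=3,interpolation=cv2.INTER_CUBIC))
E
```

```text
18.6 (array([ 0.50531932, -0.09730524,  0.23539786]), array([ 4.12858085e-01,  3.10707070e+00, -2.42624051e-03])) box yaw equiv -0.2642061920085581 [ 1.16110036 -0.46439923  0.00872873] [-3.24427065e-01  2.42471550e-01  1.71001094e+00 -1.52615376e-04
  1.18173584e+00 -1.63095983e+00] 0.6501461644993362
```

View pics/w10z.png

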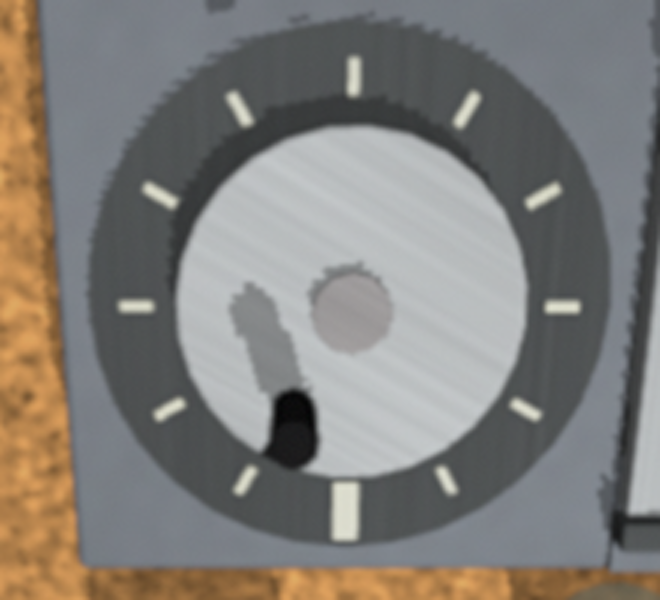

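```bash
cat > fit3.py <<'E'
from h import *
import pickle
from scipy.optimize import least_squares
pose=pickle.load(open('pics/w10.pkl','rb'))
z=lambda l:(np.array(l,float)+.5)/3-.5+[225,40]
m=z([(345,511),(246,480),(170,409),(136,306),(160,195),(240,108),(354,76),(467,109),(543,196),(562,306),(526,409),(446,480)])
W=onz('wrist',m,.0715,pose);a=np.arange(12)*np.pi/6
def model(p,r,a):
    c,s=np.cos(p[2]),np.sin(p[2]); v=np.c_[r*np.cos(a),-r*np.sin(a)]
    return p[:2]+v@np.array([[c,s],[-s,c]])
s=least_squares(lambda p:(W[1:,:2]-model(p,p[3],a)[1:]).ravel(),[.47,-.07,-.26,.066])
print(s.x,np.abs(s.fun).max())
hub=onz('wrist',z([(351,313)]),.088,pose)[0];print('hub',hub)
K=onz('wrist',z([(293,446)]),.122,pose)[0]
for c in(s.x[:2],hub[:2]):
    d=K[:2]-c;print('knob',K,np.hypot(*d),s.x[2]-np.arctan2(d[1],d[0]))
for q in(.48,.524,.57):
    for r,zz in((.052,.084),(.034,.122)):
        xy=model(s.x,r,np.array([q]))[0];print(q,r,((proj('wrist',[[*xy,zz]],pose)-[225,40]+.5)*3-.5)[0])
E
python3 fit3.py
```

```text
[ 0.47612012 -0.07145183 -0.26417623  0.06519911] 0.0002298638798560182
hub [ 0.47550264 -0.07183047  0.088     ]
knob [ 0.49971875 -0.09570634  0.122     ] 0.03384046118041734 0.5349270485594082
knob [ 0.49971875 -0.09570634  0.122     ] 0.03400701915776103 0.5141474567245428
0.48 0.052 [271.07411204 461.7648925 ]
0.48 0.034 [298.84189142 449.76277788]
0.524 0.052 [264.5419021  458.36898382]
0.524 0.034 [293.9019869  447.17061344]
0.57 0.052 [257.8680072 454.5222109]
0.57 0.034 [288.86087599 444.23605433]
```

The dial reads about 0.524, on 1. Next, the hatch.

send_rows(
  increments=[
    {"x": 6, "y": 30, "z": 0, "yaw": 0},
    {"x": 6, "y": 35, "z": 0, "yaw": 0},
    {"x": 6, "y": 35, "z": 0, "yaw": 0},
    {"x": 6, "y": 35, "z": 0, "yaw": 0},
    {"x": 5.5, "y": 22, "z": 0, "yaw": 0},
  ],
  gripper=0.3,
)

```text
time_s: 19.15
tcp_pos: [0.5144, 0.0649, 0.2298]
eef_rot: [-0.412, -3.112, -0.0]
force: [0.2, -0.2, 0.0]
gripper_width: 0.646
```

send_rows(
  increments=[
    {"x": 0, "y": 0, "z": 0, "yaw": 0},
    {"x": 0, "y": 0, "z": 0, "yaw": 0},
    {"x": 0, "y": 0, "z": 0, "yaw": 0},
    {"x": 0, "y": 0, "z": 0, "yaw": 0},
    {"x": 0, "y": 0, "z": 0, "yaw": 0},
  ],
)

```text
time_s: 19.65
tcp_pos: [0.5155, 0.0619, 0.2313]
eef_rot: [-0.416, -3.114, 0.0]
force: [-0.0, -0.4, -0.8]
gripper_width: 0.652
```

```bash
python3 st.py; python3 w.py 11; python3 - <<'E'
from h import *
p,d=manip.camera('top');cv2.imwrite('pics/t11.png',p)
E
```

```text
t 19.65 q -1.560 r 139.1 X 1.4 Y 139.1 z 0.2313 Fbox [ 0.1 -0.4 -0.8] w 0.652
19.65 (array([0.51549217, 0.06185587, 0.23132458]), array([-4.15957208e-01, -3.11377607e+00,  4.17995100e-04])) box yaw equiv -0.26559975518846013 [-0.00939865 -0.3741158  -0.77391576] [-1.35053039e-02  2.57180405e-01  1.70041781e+00 -2.65191346e-04
  1.18418136e+00 -1.31860186e+00] 0.6517851680369348
```

View pics/w11.png

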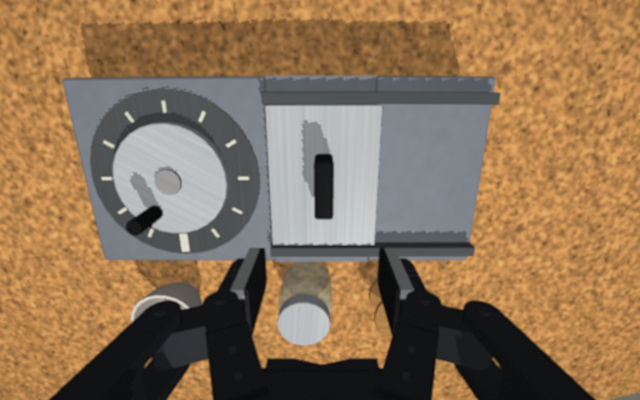

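The handle sits centred between the jaws at column 323. Descending.

send_rows(
  increments=[
    {"x": 0, "y": 0, "z": 25, "yaw": 0},
    {"x": 0, "y": 0, "z": 35, "yaw": 0},
    {"x": 0, "y": 0, "z": 35, "yaw": 0},
    {"x": 0, "y": 0, "z": 24, "yaw": 0},
    {"x": 0, "y": 0, "z": 8, "yaw": 0},
  ],
)

```text
time_s: 20.25
tcp_pos: [0.5137, 0.0625, 0.1021]
eef_rot: [-0.414, -3.11, 0.001]
force: [-0.3, -0.6, -0.3]
gripper_width: 0.651
```

send_rows(
  increments=[
    {"x": 0, "y": 0, "z": 0, "yaw": 0},
    {"x": 0, "y": 0, "z": 0, "yaw": 0},
    {"x": 0, "y": 0, "z": 0, "yaw": 0},
    {"x": 0, "y": 0, "z": 0, "yaw": 0},
    {"x": 0, "y": 0, "z": 0, "yaw": 0},
  ],
  gripper=-1,
  force=25,
)

```text
time_s: 20.75
tcp_pos: [0.5168, 0.0629, 0.1059]
eef_rot: [0.413, 3.111, 0.001]
force: [0.1, 0.9, 7.2]
gripper_width: 0.181
```

```bash
python3 st.py
```

```text
t 20.75 q -1.553 r 140.4 X 2.4 Y 140.4 z 0.1059 Fbox [-0.2  0.9  7.2] w 0.181
```

send_rows(
  increments=[
    {"x": 0, "y": 6, "z": 0, "yaw": 0},
    {"x": 0, "y": 10, "z": 0, "yaw": 0},
    {"x": 0, "y": 10, "z": 0, "yaw": 0},
    {"x": 0, "y": 12, "z": 0, "yaw": 0},
    {"x": 0, "y": 12, "z": 0, "yaw": 0},
  ],
)

```text
time_s: 21.25
tcp_pos: [0.5298, 0.1109, 0.1059]
eef_rot: [0.413, 3.111, -0.001]
force: [-0.1, -2.8, 7.0]
gripper_width: 0.181
```

send_rows(
  increments=[
    {"x": 0, "y": 12, "z": 0, "yaw": 0},
    {"x": 0, "y": 12, "z": 0, "yaw": 0},
    {"x": 0, "y": 8, "z": 0, "yaw": 0},
    {"x": 0, "y": 6, "z": 0, "yaw": 0},
    {"x": 0, "y": 4, "z": 0, "yaw": 0},
  ],
)

```text
time_s: 21.75
tcp_pos: [0.5409, 0.1517, 0.1059]
eef_rot: [0.412, 3.111, -0.0]
force: [0.1, -3.2, 6.7]
gripper_width: 0.181
```

send_rows(
  increments=[
    {"x": 0, "y": 1.5, "z": 0, "yaw": 0},
    {"x": 0, "y": 1.5, "z": 0, "yaw": 0},
    {"x": 0, "y": 0.5, "z": 0, "yaw": 0},
    {"x": 0, "y": 0, "z": 0, "yaw": 0},
    {"x": 0, "y": 0, "z": 0, "yaw": 0},
  ],
)

```text
time_s: 22.25
tcp_pos: [0.5417, 0.1546, 0.1059]
eef_rot: [0.413, 3.111, -0.0]
force: [0.2, -2.0, 6.9]
gripper_width: 0.181
```

```bash
python3 st.py
```

```text
t 22.25 q -1.560 r 235.4 X 2.5 Y 235.4 z 0.1059 Fbox [ 0.7 -1.9  6.9] w 0.181
```

send_rows(
  increments=[
    {"x": 0, "y": 1, "z": 0, "yaw": 0},
    {"x": 0, "y": 1, "z": 0, "yaw": 0},
    {"x": 0, "y": 0, "z": 0, "yaw": 0},
    {"x": 0, "y": 0, "z": 0, "yaw": 0},
    {"x": 0, "y": 0, "z": 0, "yaw": 0},
  ],
)

```text
time_s: 22.75
tcp_pos: [0.5417, 0.1547, 0.1059]
eef_rot: [0.412, 3.112, -0.005]
force: [-0.6, -10.2, 8.2]
gripper_width: 0.183
```

```bash
python3 st.py
```

```text
t 22.75 q -1.560 r 235.5 X 2.5 Y 235.5 z 0.1059 Fbox [  2.  -10.    8.2] w 0.183
```

At the stop: a further 2 mm of command gave no travel and 10 N. Releasing and retreating.

send_rows(
  increments=[
    {"x": 0, "y": 0, "z": 0, "yaw": 0},
    {"x": 0, "y": 0, "z": 0, "yaw": 0},
    {"x": 0, "y": 0, "z": 0, "yaw": 0},
    {"x": 0, "y": 0, "z": 0, "yaw": 0},
    {"x": 0, "y": 0, "z": -5, "yaw": 0},
  ],
  gripper=0.3,
)

```text
time_s: 23.25
tcp_pos: [0.5403, 0.1569, 0.1089]
eef_rot: [-0.413, -3.113, 0.001]
force: [-0.4, 0.4, -0.2]
gripper_width: 0.652
```

send_rows(
  increments=[
    {"x": 0, "y": 0, "z": -25, "yaw": 0},
    {"x": 0, "y": 0, "z": -35, "yaw": 0},
    {"x": 0, "y": 0, "z": -35, "yaw": 0},
    {"x": 0, "y": 0, "z": -25, "yaw": 0},
    {"x": 0, "y": 0, "z": 0, "yaw": 0},
  ],
)

```text
time_s: 23.75
tcp_pos: [0.5435, 0.1575, 0.2338]
eef_rot: [0.412, 3.107, 0.004]
force: [0.3, 0.2, -0.7]
gripper_width: 0.651
```

send_rows(
  increments=[
    {"x": 15, "y": 35, "z": 0, "yaw": 0},
    {"x": 15, "y": 40, "z": 0, "yaw": 0},
    {"x": 15, "y": 40, "z": 0, "yaw": 0},
    {"x": 15, "y": 40, "z": 0, "yaw": 0},
    {"x": 15, "y": 30, "z": 0, "yaw": 0},
  ],
)

```text
time_s: 24.25
tcp_pos: [0.5162, 0.3573, 0.2285]
eef_rot: [-0.413, -3.114, 0.0]
force: [0.3, 0.8, 0.2]
gripper_width: 0.65
```

send_rows(
  increments=[
    {"x": 0, "y": 0, "z": 0, "yaw": 0},
    {"x": 0, "y": 0, "z": 0, "yaw": 0},
    {"x": 0, "y": 0, "z": 0, "yaw": 0},
    {"x": 0, "y": 0, "z": 0, "yaw": 0},
    {"x": 0, "y": 0, "z": 0, "yaw": 0},
  ],
)

```text
time_s: 24.75
tcp_pos: [0.5171, 0.3539, 0.2294]
eef_rot: [-0.416, -3.114, 0.001]
force: [0.1, -0.1, -0.6]
gripper_width: 0.651
```

```bash
python3 st.py; python3 - <<'E'
from h import *
p,d=manip.camera('top');cv2.imwrite('pics/t12.png',p);cv2.imwrite('pics/t12z.png',cv2.resize(p[160:350,210:430],None,fx=3.6,fy=3.6,interpolation=cv2.INTER_CUBIC)[:600])
E
```

```text
t 24.75 q -1.743 r 427.7 X -73.2 Y 421.4 z 0.2294 Fbox [ 0.1 -0.1 -0.6] w 0.651
```

View pics/t12.png

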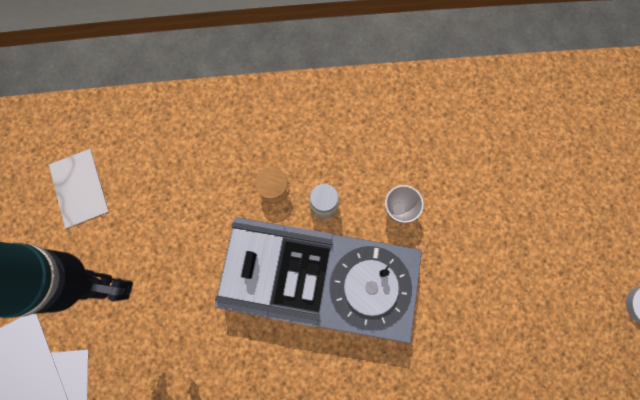

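View pics/t12z.png

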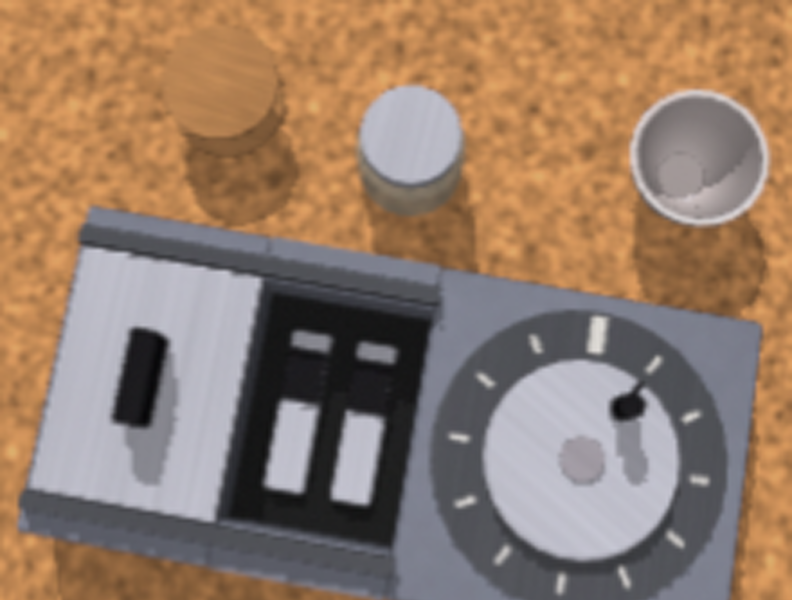

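The hatch is open, the pointer at (645,382) in the zoom aims at the 1 mark at (654,363), and the bystanders are where they were. Handing in.

```bash
python3 -c "
from bench import manip
print(manip.close_job())"
```

```text
the job is handed in; nothing more can be done
None
```

The lockbox is open and the job was handed in at about 25 s of the 72 s allowed. No verdict was reported.

| Step | What was done | Last check |
|---|---|---|
| Dial to 4 (clockwise) | Went past 4 once and stopped on it the second time, held about 1 s | Read 2.08 to 2.10 rad against 2.094 |
| Dial to 9 (anticlockwise) | Went past 9 once and stopped on it the second time, held about 1 s | Pointer in line with the 9 mark |
| Dial to 1 (clockwise) | Stopped on 1 the first time, held about 1 s, then released the knob | 0.51 to 0.53 rad against 0.524 |
| Hatch | Slid 95 mm to its stop | A further 2 mm of command moved it no further and gave 10 N |

- **Final top picture:** it shows the hatch open, the pointer on 1, and the spool, jar and pot where they started. The arm is clear of everything.
- **Disagreement at 9:** the arm's measured position read -1.548 rad, while the pointer against the mark read about -1.571. I went with the pointer, so the dial may have been up to 0.02 rad short there, not over.
- **Stops at 4 and 9:** in each case the dial first halted just short (0.06 rad and about 0.03 rad) and I crept it forward onto the mark. It was not turned past either mark and back.

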